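# Line up the hatch hinge for its pin

### The arm

A 6-joint arm with a two-finger parallel gripper is mounted at the origin on a cart in front of the work surface, level with it; the furniture and walls round the work are solid. World frame = base frame: x ahead of the robot, y to its left, z up, the work surface at z = 0. Lengths are in m, angles in rad, forces in N, time in s.
With the tool pointing down it reaches from about 0.25 to 0.85 m from the base axis. Payload 12.5 kg.
Tool frame: the origin (TCP) lies at the very end of the fingers, on their centre line; the grasp point (between the pads) lies 19 mm behind it (manip.hold_point_z is the distance from the TCP to the grasp point, in m); z points along the fingers, y is the line along which they close (so a half turn about z gives the same grasp; the last joint's range is limited). The gripper opens to 93 mm and grips with 3 to 60 N. Pads are 15 mm wide; open, the fingers measure 128 mm over their backs; the gripper's body (75 mm by 188 mm) begins 65 mm behind the grasp point.
Start: joints at [-1.219, 0.351, 1.652, -0, 1.139, -0.085], TCP at [0.233, -0.498, 0.219] pointing down, gripper open.
Joint ranges: [-2.75, 2.75], [-0.79, 2.1], [0.01, 2.65], [-1.57, 4.71], [0.07, 3.14], [-2.87, 2.87]. Speed limits (rad/s): [2.22, 2.22, 2.79, 3.14, 3.14, 3.14].

### API

Orientations are given as a rotation vector (axis times angle).
In Python, from bench import manip gives the robot as it stands. The module is installed in compiled form; this text tells all that it offers.
- The arm moves only by the tool drive_tool, never from a script. Its argument "series" is a list of rows, each a list of 7 numbers: the shift along the tool's x, y, z scaled (see below), then the turn, a rotation vector about the tool's x, y, z scaled (see below), then the opening in per cent of the stroke, from 0 (shut) to 100 (fully open). A call has 1 to 8 rows; each row is the pose to reach, as a shift and turn from the pose commanded when the call began, along the tool's axes at that moment; what a row does not reach only later rows make up. The controller multiplies each number of a shift by 8 cm and each number of a turn by pi/4 rad. A row lasts 1/12 s, in which the tool goes at most 41.7 mm and 7.16 degrees, less where a joint would pass 70% of its speed; a pose out of reach is approached as far as the arm can. A call with a number of a shift or a turn outside -1 to 1 is refused whole. A call with a gripper value outside its range is refused whole. The fingers move at their own pace and stop on an object; the grip force is fixed at half the most. Time passes only in rows, so rows that repeat a pose let the fingers close. It gives the time, the measured TCP pose, the force, the opening and the grip force at its end, in the units of the state.
- manip.state(): the state, without advancing time (a new reading comes with each control period).
- manip.read_camera(name): name is "scene" or "top" or "wrist"; returns (picture, depth): 420x560x3 uint8, blue, green, red; 420x560 float32, m along the optical axis (not along the pixel's ray), 0 where there is no reading.
- manip.calibration(name): a dict with "fx", "fy", "cx", "cy" (pixels), "R" (3x3) and "t" (3): a world point X has camera coordinates R X + t; the wrist camera has in their place "tool_from_camera" (4x4, takes a point from camera to tool coordinates, whose origin is the TCP and whose axes are the flange's). Camera axes: x right, y down, z forward; pixel columns grow to the right and rows downward; lengths in m; the calibration is good to about 2 mm. A picture is of the moment at which its call begins: read the wrist's pose just before it. calibration takes no time and is no camera call.
- manip.finish_job(): hands the job in; it is judged then, once.
The state is a dict: "clock": time; "q": joint angles; "joint_velocities": joint speeds; "joint_efforts": joint torques, N m; "position": TCP position; "eef_rot": TCP orientation; "force": force on the tool from outside, world axes, zero at the start; "wrist_torque": the same for the moment, N m; "width": finger opening in m; "grasp_force": force on a finger pad.
Only numpy, scipy, OpenCV 4.12 (cv2) and the standard library are available. Lean on these libraries where they do the work, as an engineer would, in place of code of your own. Each camera call takes 0.05 s, during which the arm holds its last target. There are 200 camera calls.

### The job

I have just oiled the hinge on the jamb block and left the oil bottle in the way: first stand it upright on the bare table well clear of the hinge, and let go of it. Then take the loose hinge leaf that has the single middle knuckle, by its wooden rail, and bring that knuckle into the gap between the two knuckles on the jamb so that the holes line up and the pin could be pushed straight through. Finish still holding it there in the air, without pressing it against the jamb; leave the other loose leaf where it lies.

Things in the scene. Friction and masses are not known exactly. Their poses are not given: they have to be found in the camera images.
- jamb: Wooden jamb block 50 x 110 x 84 mm (x, y, height), fixed to the table, with a 4 mm steel hinge leaf on top (89 mm high with screw heads). Origin: centre of its underside; z up, +x away from the hinge side, so the knuckles stand out in front, on the -x side. The table on the robot's left of it, with y 0.16 to 0.22 m more than the knuckle gap's and x 0.55 to 0.65 m, is bare.
- jamb_bore (a point): Middle of the 33 mm gap between the two steel knuckles on the jamb, on the line of their holes, 76 mm above the table; jamb's axes, y along the holes. The gap is open in front (-x), above and below; the block's face is at x = +18 mm. Knuckles: 24 mm outer diameter, 16 mm hole, at y = -36.5 to -16.5 and 16.5 to 36.5 mm. The pin is 8 mm thick, so holes up to 4 mm off line still take it.
- leaf_one_grip (a point): The loose leaf to use, with ONE middle knuckle. This point: centre of its wooden rail, 70 x 50 x 30 mm (x, y, height), 15 mm above its underside, which lies on the table; a steel leaf on its top makes it 34 mm high (35 with screw heads). z up, +x towards its knuckle. Grip it across the 50 mm. 0.13 to 0.25 kg.
- leaf_one_bore (a point): Centre of the hole of that single knuckle: 53 mm along +x from the rail's centre and 22 mm above the rail's underside; axes as the rail's, y along the hole. The knuckle is 25 mm long, 24 mm outer diameter, 16 mm hole; its ring stands 6 mm clear of the rail's end face, joined by the steel leaf at the top.
- leaf_two_grip (a point): The other loose leaf, to be left alone: centre of its wooden rail, same size and make, but with TWO short knuckles at the sides of its +x end and a gap between. One loose leaf lies on the left, the other on the right; which is which varies.
- bottle_mid (a point): Yellow dropper bottle of oil with a red nozzle, upright, its round body 38 mm in diameter and 66 mm high (grip it there), 104 mm high to the nozzle's tip; this point is on its axis 52 mm above its foot. It stands on the table about 55 mm in front (-x) of the jamb's knuckles.
Not all that is in view belongs to the job. What is shaped like the part that bears bottle_mid but pink is not meant.

How it is judged:
On the way:
1. the oil bottle stands upright on the table, let go of, at least 120 mm from the gap in the jamb's hinge (horizontal distance between bottle_mid and jamb_bore above 0.12 m and angle between bottle_mid's own z axis and vertical below 0.1 rad and height (world z) of bottle_mid between 0.045 and 0.06 m and linear speed of oil_bottle below 0.02 m/s and contact force between the fingers and oil_bottle below 0.1 N), for 0.2 s.
At the end, for the whole second after the job is handed in: Leaf held still: its hole within 4 mm of the jamb's hole line (fore-aft, height), within 6 mm of the gap's middle, axis within 0.08 rad, under 6 N on the jamb. Bottle upright on the table, 120 mm or more from the gap; the two-knuckle leaf within 40 mm of where it lay (x of leaf_one_bore in the frame of jamb_bore between -0.004 and 0.004 m and z of leaf_one_bore in the frame of jamb_bore between -0.004 and 0.004 m and y of leaf_one_bore in the frame of jamb_bore between -0.006 and 0.006 m and angle between the y axis of leaf_one_bore and the y axis of jamb_bore, either way round below 0.08 rad and contact force between the fingers and leaf_one above 2 N and contact force between leaf_one and jamb below 6 N and linear speed of leaf_one below 0.02 m/s and horizontal distance between bottle_mid and jamb_bore above 0.12 m and angle between bottle_mid's own z axis and vertical below 0.1 rad and height (world z) of bottle_mid between 0.045 and 0.06 m and distance of leaf_two_grip from where it was at the start of the episode below 0.04 m); the arm keeps its last pose, push and grip.
It fails at once if the oil bottle is knocked over (angle between bottle_mid's own z axis and vertical above 0.6 rad).
It fails at once if the two-knuckle leaf is moved by 40 mm or more (distance of leaf_two_grip from where it was at the start of the episode above 0.04 m).
It also fails if it takes over 64 s, if anything falls off the work surface, if the arm or the gripper's body presses on something with over 40 N, if the wrist force passes 120 N, or if a joint passes its speed limit or range.

## Working session

There is one attempt and no reset: what is moved stays moved. The work goes in short steps, Python scripts to look and compute and a tool call to move; the robot and the scene stay as the last step left them, time stands still between calls to the robot, and variables do not carry over. Pictures are saved under pics/ and viewed, at most 10 in all, crops included, and the job is handed in when it is done.

Besides the shell and the picture viewer there is one more tool, called after ">>>" in YAML: its name, and indented under it one key for each argument. drive_tool: Moves the arm, as the interface text tells. Shifts and turns lie within -1 to 1; 1 stands for 8 cm of shift or pi/4 rad of turn. Its arguments: {"type":"object","properties":{"series":{"type":"array","items":{"type":"array","items":{"type":"number"}}}},"required":["series"]}

```bash
mkdir -p pics
cat > h.py <<'E'
import numpy as np, cv2
from bench import manip
from scipy.spatial.transform import Rotation as Ro
def grab(n):
    s=manip.state(); im,d=manip.read_camera(n); c=manip.calibration(n)
    K=(c['fx'],c['fy'],c['cx'],c['cy'])
    if n=='wrist':
        T=np.eye(4);T[:3,:3]=Ro.from_rotvec(s['eef_rot']).as_matrix();T[:3,3]=s['position']
        M=T@np.array(c['tool_from_camera']);R=M[:3,:3];o=M[:3,3]
    else:
        R=np.array(c['R']).T;o=-R@np.array(c['t'])
    return im,d,K,R,o
def cloud(d,K,R,o):
    v,u=np.mgrid[:d.shape[0],:d.shape[1]]
    p=np.stack([(u-K[2])/K[0]*d,(v-K[3])/K[1]*d,d],-1)
    P=p@R.T+o; P[d==0]=np.nan; return P
def onplane(u,v,z,K,R,o):
    r=R@np.array([(u-K[2])/K[0],(v-K[3])/K[1],1]); return o+r*(z-o[2])/r[2]
def delta(pos,rotv=None):
    s=manip.state();A=Ro.from_rotvec(s['eef_rot'])
    print('shift',np.round(A.inv().apply(np.array(pos)-s['position'])/.08,3))
    if rotv is not None: print('turn',np.round((A.inv()*Ro.from_rotvec(rotv)).as_rotvec()/(np.pi/4),3))
E
python3 - <<'E'
from h import *
print(manip.state())
for n in('scene','top'):
    g=grab(n); cv2.imwrite(f'pics/{n}0.png',g[0]); np.savez(f'{n}0.npz',*g[:2],*g[2:]) if 0 else None
    import pickle; pickle.dump(g,open(n+'0.pkl','wb')); print(n,g[4],g[3].round(2).tolist())
E
```

```text
{'clock': 0.0, 'q': array([-1.21861103e+00,  3.51238087e-01,  1.65240491e+00, -7.72933520e-06,
        1.13911096e+00, -8.45990186e-02]), 'joint_velocities': array([-9.44468214e-04, -2.94915021e-04, -3.21307071e-05,  5.72779769e-04,
        1.84432089e-04, -7.30206672e-05]), 'joint_efforts': array([-5.52957590e-04, -4.97317386e+01, -2.85253698e+01,  6.98600267e-02,
        2.56638875e-02, -1.23202899e-04]), 'position': array([ 0.2325698 , -0.49803444,  0.21810771]), 'eef_rot': array([-3.06584682e+00, -6.80414062e-01,  2.54168348e-04]), 'force': array([-1.00645334, -0.16303849,  0.72417282]), 'wrist_torque': array([-0.02360835, -0.02294821,  0.03200846]), 'grasp_force': 0.0, 'width': 0.09269749617590485}
scene [0.17595282 0.49516797 0.71860889] [[-0.76, -0.5, 0.42], [-0.65, 0.57, -0.5], [0.01, -0.65, -0.76]]
top [0.42707211 0.04855846 0.94595293] [[-0.02, -0.99, 0.13], [-1.0, 0.02, 0.0], [-0.01, -0.13, -0.99]]
```

View pics/scene0.png

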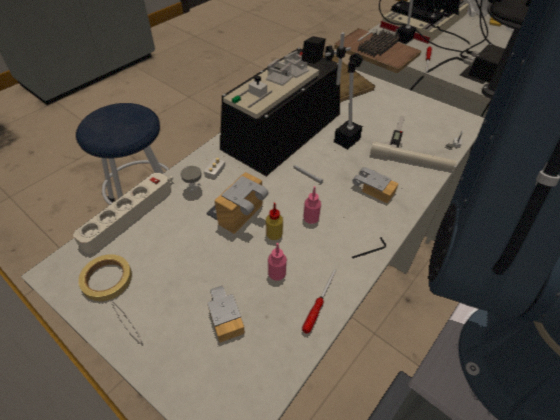

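View pics/top0.png

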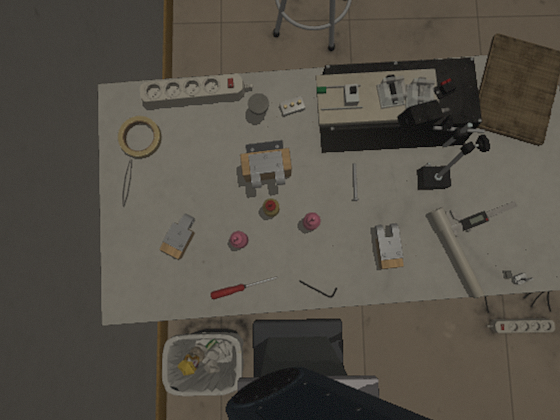

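The scene camera shows the jamb at (240,203), the yellow bottle at (275,225), pink bottles at (312,208) and (277,263), and leaves at (226,312) and (376,183). In the top view the jamb is at (265,165), the yellow bottle at (271,207), the pink ones at (312,220) and (238,239), and the leaves at left (180,236) and right (389,246). The left leaf seems to have a single tongue and the right one a fork. I'll confirm that in a crop.

Run:
```python
from h import *
import pickle
im,d,K,R,o=pickle.load(open('top0.pkl','rb'))
f=lambda a:cv2.resize(a,None,fx=5,fy=5,interpolation=cv2.INTER_CUBIC)
c=np.hstack([f(im[195:275,140:218]),f(im[195:275,350:428])]); cv2.imwrite('pics/crop.png',c)
P=cloud(d,K,R,o)
z=P[...,2]
hsv=cv2.cvtColor(im,cv2.COLOR_BGR2HSV)
def rep(n,v0,v1,u0,u1,zl,zh):
    w=np.zeros(z.shape,bool);w[v0:v1,u0:u1]=1
    m=w&(z>zl)&(z<zh)
    q=P[m]; r=cv2.minAreaRect(q[:,:2].astype(np.float32)*1000)
    print(n,m.sum(),q.mean(0).round(4),np.round(np.array(r[0]),1),np.round(r[1],1),round(r[2],1),'zmed',np.median(q[:,2]).round(4))
rep('left',200,265,155,200,.02,.06)
rep('right',215,275,365,410,.02,.06)
rep('jamb',140,190,235,295,.078,.1)
rep('bottle',195,220,258,285,.03,.12)
rep('pinkR',205,235,298,325,.03,.12)
rep('pinkL',225,255,224,252,.03,.12)
print('table',np.nanmedian(z[250:270,270:300]))
```

```text
left 856 [0.4769 0.2913 0.0337] [482.4 289.5] [50.5 99.4] 61.8 zmed 0.0343
right 912 [ 0.4436 -0.1897  0.0334] [ 448.2 -190.6] [100.2  51.4] 5.3 zmed 0.034
jamb 1352 [0.6282 0.0853 0.0876] [621.9  84.6] [ 79.7 109.7] 6.1 zmed 0.0881
bottle 235 [0.5377 0.0772 0.0646] [540.   77.9] [36.  36.8] 89.2 zmed 0.0603
pinkR 237 [ 0.5052 -0.0128  0.0651] [506.7 -13.3] [35.9 36. ] 89.2 zmed 0.0607
pinkL 241 [0.4673 0.1493 0.0646] [467.5 151.7] [37.4 35.6] 88.8 zmed 0.0606
table 0.0008618166875253852
```

View pics/crop.png

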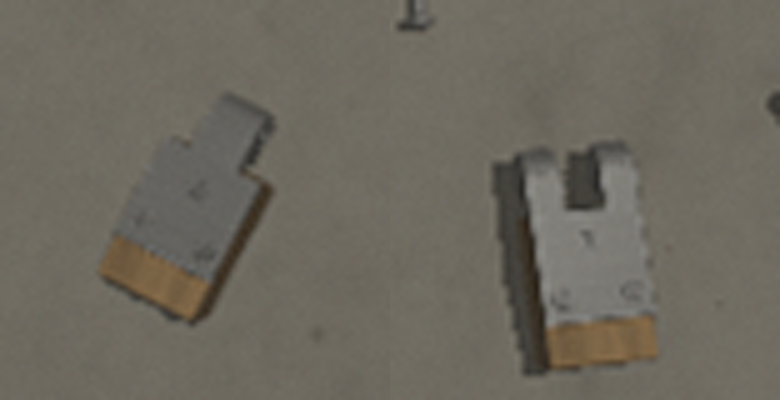

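The left leaf (crop left; top px (180,236)) ends in one middle tongue, so it is leaf_one. The right one (389,246) is forked with two knuckles, so it is leaf_two and stays put. The bottle to move is the yellow one at (271,207). The two pink ones are decoys. Now I'll head above the bottle.

>>> drive_tool:
  series:
    - [0,0,0,0,0,0.42,100]
    - [0,0,0,0,0,0.42,100]
    - [0,0,0,0,0,0.42,100]
    - [0,0,0,0,0,0.42,100]
    - [0,0,0,0,0,0.42,100]

```text
clock: 0.52
position: [0.2326, -0.4982, 0.2184]
eef_rot: [-3.136, -0.172, 0.0]
force: [0.0, -0.1, -0.3]
width: 0.093
grasp_force: 0.0
```

>>> drive_tool:
  series:
    - [0.65,-0.96,0,0,0,0,100]
    - [0.65,-0.96,0,0,0,0,100]
    - [0.65,-0.96,0,0,0,0,100]
    - [0.65,-0.96,0,0,0,0,100]

```text
clock: 0.85
position: [0.2771, -0.4146, 0.2188]
eef_rot: [-3.136, -0.176, -0.0]
force: [1.1, -1.4, 0.2]
width: 0.0932
grasp_force: 0.0
```

>>> drive_tool:
  series:
    - [0.65,-0.96,0,0,0,0,100]
    - [0.65,-0.96,0,0,0,0,100]
    - [0.65,-0.96,0,0,0,0,100]
    - [0.65,-0.96,0,0,0,0,100]

```text
clock: 1.18
position: [0.3204, -0.3337, 0.2188]
eef_rot: [3.137, 0.174, 0.0]
force: [-0.7, 0.2, -0.4]
width: 0.0931
grasp_force: 0.0
```

>>> drive_tool:
  series:
    - [0.65,-0.96,0,0,0,0,100]
    - [0.65,-0.96,0,0,0,0,100]
    - [0.65,-0.96,0,0,0,0,100]
    - [0.65,-0.96,0,0,0,0,100]

```text
clock: 1.52
position: [0.3639, -0.2525, 0.2188]
eef_rot: [3.136, 0.173, 0.0]
force: [-0.5, -1.1, 0.5]
width: 0.0928
grasp_force: 0.0
```

>>> drive_tool:
  series:
    - [0.65,-0.96,0,0,0,0,100]
    - [0.65,-0.96,0,0,0,0,100]
    - [0.65,-0.96,0,0,0,0,100]
    - [0.65,-0.96,0,0,0,0,100]

```text
clock: 1.85
position: [0.4075, -0.1709, 0.2187]
eef_rot: [3.136, 0.172, 0.0]
force: [0.2, -0.4, 0.1]
width: 0.0929
grasp_force: 0.0
```

>>> drive_tool:
  series:
    - [0.65,-0.96,0,0,0,0,100]
    - [0.65,-0.96,0,0,0,0,100]
    - [0.65,-0.96,0,0,0,0,100]
    - [0.65,-0.96,0,0,0,0,100]

```text
clock: 2.18
position: [0.451, -0.0893, 0.2185]
eef_rot: [3.137, 0.171, 0.0]
force: [0.1, -0.3, 0.1]
width: 0.093
grasp_force: 0.0
```

>>> drive_tool:
  series:
    - [0.65,-0.96,0,0,0,0,100]
    - [0.65,-0.96,0,0,0,0,100]
    - [0.65,-0.96,0,0,0,0,100]
    - [0.65,-0.96,0,0,0,0,100]

```text
clock: 2.52
position: [0.4945, -0.0076, 0.2184]
eef_rot: [3.137, 0.17, -0.0]
force: [-0.1, -0.2, -0.3]
width: 0.0932
grasp_force: 0.0
```

```bash
cat > bot.py <<'E'
from h import *
import sys
im,d,K,R,o=grab('wrist'); cv2.imwrite('pics/%s.png'%sys.argv[1],im)
P=cloud(d,K,R,o); z=P[...,2]
hsv=cv2.cvtColor(im,cv2.COLOR_BGR2HSV)
print(manip.state()['q'].round(2))
def rep(n,xy,r,zl,zh):
    m=(np.hypot(P[...,0]-xy[0],P[...,1]-xy[1])<r)&(z>zl)&(z<zh); q=P[m]
    if len(q)<20: print(n,'few',len(q)); return
    R_=cv2.minAreaRect(q[:,:2].astype(np.float32)*1000); v,u=np.where(m)
    print(n,len(q),q.mean(0).round(4),np.round(R_[0],1),np.round(R_[1],1),round(R_[2],1),np.median(q[:,2]).round(4),'px',u.min(),u.max(),v.min(),v.max())
E
cat > b2.py <<'E'
from bot import *
rep('bottle',(.54,.078),.035,.05,.07)
rep('jamb',(.622,.085),.08,.078,.1)
delta([.54,.078,.219])
E
python3 b2.py w1
```

```text
[-0.11  0.25  1.79 -0.    1.1   1.35]
bottle 539 [0.5406 0.0699 0.0559] [538.9  75.1] [36.5 36.7] 24.3 0.0552 px 191 225 125 160
jamb 8999 [0.6278 0.0818 0.0847] [620.7  81.9] [ 79.4 110. ] 6.2 0.0855 px 133 258 3 98
shift [ 0.691 -1.013 -0.009]
```

View pics/w1.png

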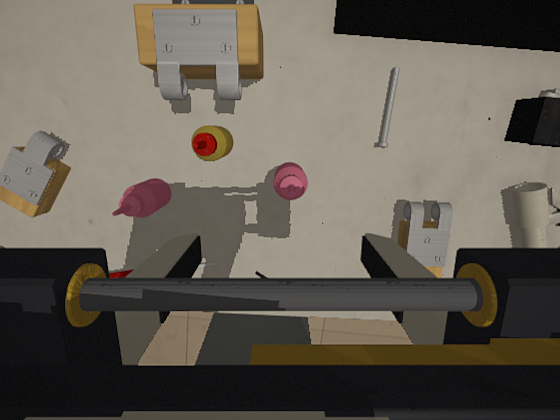

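The wrist view shows the jamb at (200,50), the yellow bottle at (211,143), pink bottles at (147,197) and (290,181), and leaf_one at (37,172) with its single knuckle. Its measurements agree with the top camera to about 3 mm. I'll centre over the yellow bottle, go down and close.

>>> drive_tool:
  series:
    - [0.68,-0.99,0,0,0,0,100]
    - [0.68,-0.99,0,0,0,0,100]
    - [0.68,-0.99,0,0,0,0,100]
    - [0.68,-0.99,0,0,0,0,100]
    - [0.68,-0.99,0,0,0,0,100]

```text
clock: 2.98
position: [0.539, 0.0757, 0.2183]
eef_rot: [3.137, 0.167, -0.001]
force: [-0.5, -0.9, -0.2]
width: 0.0932
grasp_force: 0.0
```

>>> drive_tool:
  series:
    - [0,0,0.4,0,0,0,100]
    - [0,0,0.8,0,0,0,100]
    - [0,0,0.8,0,0,0,100]
    - [0,0,0.8,0,0,0,100]

```text
clock: 3.32
position: [0.5384, 0.0758, 0.1544]
eef_rot: [3.137, 0.165, -0.005]
force: [-0.6, -0.4, 0.4]
width: 0.093
grasp_force: 0.0
```

Run:
```python
import sys; sys.argv=['','w2']
from bot import *
rep('bottle',(.54,.077),.035,.04,.07)
delta([.54,.077,.033])
```

```text
[ 0.06  0.42  1.73 -0.    1.    1.52]
bottle 797 [0.5459 0.076  0.0549] [539.2  75.1] [37.2 37.4] 34.4 0.0547 px 261 302 182 224
shift [ 0.007 -0.009  1.535]
```

View pics/w2.png

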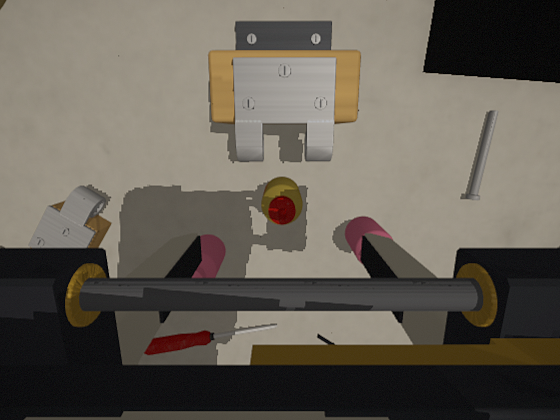

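The bottle is at (282,200), centred between the fingers, and the fingers clear the pink bottles. Going down to grip, then lifting.

>>> drive_tool:
  series:
    - [0,0,0.4,0,0,0,100]
    - [0,0,0.77,0,0,0,100]
    - [0,0,0.77,0,0,0,100]
    - [0,0,0.77,0,0,0,100]

```text
clock: 3.7
position: [0.5397, 0.0772, 0.0943]
eef_rot: [3.137, 0.167, -0.0]
force: [-0.2, -0.1, 0.7]
width: 0.093
grasp_force: 0.0
```

>>> drive_tool:
  series:
    - [0,0,0.3,0,0,0,100]
    - [0,0,0.6,0,0,0,100]
    - [0,0,0.75,0,0,0,100]
    - [0,0,0.75,0,0,0,100]
    - [0,0,0.75,0,0,0,100]

```text
clock: 4.12
position: [0.5403, 0.0776, 0.0346]
eef_rot: [3.137, 0.168, 0.002]
force: [-0.4, 0.8, -0.3]
width: 0.0928
grasp_force: 0.0
```

>>> drive_tool:
  series:
    - [0,0,0,0,0,0,20]
    - [0,0,0,0,0,0,20]
    - [0,0,0,0,0,0,20]
    - [0,0,0,0,0,0,20]
    - [0,0,0,0,0,0,20]
    - [0,0,0,0,0,0,20]
    - [0,0,0,0,0,0,20]
    - [0,0,0,0,0,0,20]

```text
clock: 4.78
position: [0.5394, 0.0777, 0.033]
eef_rot: [-3.137, -0.168, 0.0]
force: [-0.1, -0.1, 0.6]
width: 0.0445
grasp_force: 0.0
```

>>> drive_tool:
  series:
    - [0,0,0,0,0,0,20]
    - [0,0,0,0,0,0,20]
    - [0,0,0,0,0,0,20]
    - [0,0,0,0,0,0,20]
    - [0,0,0,0,0,0,20]

```text
clock: 5.2
position: [0.5394, 0.0776, 0.033]
eef_rot: [3.137, 0.168, 0.0]
force: [-0.3, -1.1, 0.6]
width: 0.0375
grasp_force: 30.0
```

>>> drive_tool:
  series:
    - [0,0,-0.2,0,0,0,20]
    - [0,0,-0.5,0,0,0,20]
    - [0,0,-0.9,0,0,0,20]
    - [0,0,-0.9,0,0,0,20]
    - [0,0,-0.9,0,0,0,20]

```text
clock: 5.62
position: [0.5401, 0.0778, 0.1062]
eef_rot: [-3.137, -0.168, -0.004]
force: [0.2, 0.6, -1.9]
width: 0.0377
grasp_force: 30.0
```

>>> drive_tool:
  series:
    - [0.1,-0.35,0,0,0,0,20]
    - [0.3,-0.78,0,0,0,0,20]
    - [0.42,-0.78,0,0,0,0,20]
    - [0.42,-0.78,0,0,0,0,20]

```text
clock: 5.95
position: [0.5665, 0.1446, 0.1035]
eef_rot: [3.137, 0.171, -0.002]
force: [-0.5, -0.6, -1.2]
width: 0.0373
grasp_force: 30.0
```

>>> drive_tool:
  series:
    - [0.2,-0.39,0,0,0,0,20]
    - [0.42,-0.78,0,0,0,0,20]
    - [0.42,-0.78,0,0,0,0,20]
    - [0.42,-0.78,0,0,0,0,20]

```text
clock: 6.28
position: [0.5921, 0.2092, 0.1035]
eef_rot: [3.136, 0.17, -0.003]
force: [-0.2, -0.4, -1.0]
width: 0.0378
grasp_force: 30.0
```

>>> drive_tool:
  series:
    - [0.2,-0.39,0,0,0,0,20]
    - [0.35,-0.7,0,0,0,0,20]
    - [0.42,-0.78,0,0,0,0,20]
    - [0.42,-0.78,0,0,0,0,20]
    - [0.42,-0.78,0,0,0,0,20]

```text
clock: 6.7
position: [0.6189, 0.273, 0.1041]
eef_rot: [3.136, 0.167, -0.003]
force: [-0.9, -0.6, -0.4]
width: 0.0377
grasp_force: 30.0
```

>>> drive_tool:
  series:
    - [0,0,0.3,0,0,0,20]
    - [0,0,0.6,0,0,0,20]
    - [0,0,0.78,0,0,0,20]
    - [0,0,0.84,0,0,0,20]
    - [0,0,0.87,0,0,0,20]
    - [0,0,0.89,0,0,0,20]
    - [0,0,0.89,0,0,0,20]
    - [0,0,0.89,0,0,0,20]

```text
clock: 7.37
position: [0.6201, 0.2747, 0.0349]
eef_rot: [-3.137, -0.168, -0.002]
force: [-0.1, 0.9, -0.9]
width: 0.0379
grasp_force: 30.0
```

>>> drive_tool:
  series:
    - [0,0,0.02,0,0,0,20]
    - [0,0,0.02,0,0,0,20]
    - [0,0,0.02,0,0,0,20]
    - [0,0,0.02,0,0,0,20]

```text
clock: 7.7
position: [0.6202, 0.2748, 0.033]
eef_rot: [-3.137, -0.168, -0.002]
force: [0.2, -0.2, 4.6]
width: 0.0377
grasp_force: 30.0
```

>>> drive_tool:
  series:
    - [0,0,0,0,0,0,85]
    - [0,0,0,0,0,0,85]
    - [0,0,0,0,0,0,85]
    - [0,0,0,0,0,0,85]
    - [0,0,0,0,0,0,85]
    - [0,0,0,0,0,0,85]
    - [0,0,0,0,0,0,85]
    - [0,0,0,0,0,0,85]

```text
clock: 8.37
position: [0.6196, 0.2746, 0.0322]
eef_rot: [3.137, 0.168, -0.0]
force: [-0.5, 0.6, 0.1]
width: 0.0788
grasp_force: 0.0
```

>>> drive_tool:
  series:
    - [0,0,-0.3,0,0,0,85]
    - [0,0,-1,0,0,0,85]
    - [0,0,-1,0,0,0,85]
    - [0,0,-1,0,0,0,85]

```text
clock: 8.7
position: [0.6216, 0.2753, 0.1169]
eef_rot: [-3.135, -0.168, -0.011]
force: [0.5, 0.8, 0.0]
width: 0.0789
grasp_force: 0.0
```

>>> drive_tool:
  series:
    - [0,0,-0.9,0,0,0,100]
    - [0,0,-0.9,0,0,0,100]
    - [0,0,-0.9,0,0,0,100]
    - [0,0,-0.9,0,0,0,100]

```text
clock: 9.03
position: [0.62, 0.2747, 0.1849]
eef_rot: [-3.137, -0.168, -0.003]
force: [0.1, -0.2, -0.9]
width: 0.0931
grasp_force: 0.0
```

Run:
```python
import sys; sys.argv=['','w3']
from bot import *
rep('bottle',(.62,.275),.04,.04,.07)
rep('leaf',(.482,.29),.08,.02,.045)
im,d,K,R,o=grab('top'); P=cloud(d,K,R,o);z=P[...,2]
rep('leaftop',(.482,.29),.08,.02,.045)
rep('bottle top',(.62,.275),.04,.04,.12)
a=np.radians(-28.2)
delta([.469-.06,.297+.03,.19],(Ro.from_euler('z',a)*Ro.from_euler('x',np.pi)).as_rotvec())
```

```text
[0.35 0.62 1.32 0.   1.2  1.81]
bottle 651 [0.6258 0.2751 0.0548] [619.9 274.8] [37.  37.2] 6.6 0.0546 px 262 299 179 216
leaf 1468 [0.4637 0.2946 0.0303] [481.5 286.9] [50.1 99.9] 61.9 0.0315 px 219 286 267 345
leaftop 1468 [0.4637 0.2946 0.0303] [481.5 286.9] [50.1 99.9] 61.9 0.0315 px 219 286 267 345
bottle top 1122 [0.6237 0.2749 0.0641] [619.9 274.8] [37.  37.2] 6.6 0.0594 px 262 299 179 216
shift [-2.538 -0.935 -0.09 ]
turn [0.002 0.003 0.763]
```

The bottle stands at (0.620, 0.275), released. Now going above the leaf's rail.

>>> drive_tool:
  series:
    - [-0.93,-0.22,0,0,0,0,100]
    - [-0.93,-0.22,0,0,0,0,100]
    - [-0.93,-0.22,0,0,0,0,100]

```text
clock: 9.38
position: [0.5378, 0.2841, 0.1814]
eef_rot: [3.135, 0.17, -0.012]
force: [-1.4, -0.3, 0.3]
width: 0.0931
grasp_force: 0.0
```

>>> drive_tool:
  series:
    - [-0.93,-0.22,0,0,0,0.76,100]
    - [-0.93,-0.22,0,0,0,0.76,100]
    - [-0.93,-0.22,0,0,0,0.76,100]
    - [-0.93,-0.22,0,0,0,0.76,100]
    - [-0.93,-0.22,0,0,0,0.76,100]
    - [-0.93,-0.22,0,0,0,0.76,100]
    - [-0.93,-0.22,0,0,0,0.76,100]

```text
clock: 9.97
position: [0.4676, 0.2934, 0.183]
eef_rot: [3.048, -0.757, -0.002]
force: [-0.7, -0.1, -0.4]
width: 0.093
grasp_force: 0.0
```

>>> drive_tool:
  series:
    - [0,0,0.9,0,0,0,100]
    - [0,0,0.9,0,0,0,100]
    - [0,0,0.9,0,0,0,100]
    - [0,0,0.9,0,0,0,100]
    - [0,0,0.9,0,0,0,100]

```text
clock: 10.38
position: [0.4686, 0.294, 0.1135]
eef_rot: [-3.048, 0.76, -0.001]
force: [-0.1, 0.6, 0.0]
width: 0.0929
grasp_force: 0.0
```

Run:
```python
import sys; sys.argv=['','w4']
from bot import *
rep('leaf',(.482,.29),.08,.02,.045)
a=np.radians(-28.1)
delta([.4683,.294,.005],(Ro.from_euler('z',a)*Ro.from_euler('x',np.pi)).as_rotvec())
```

```text
[ 0.48  0.49  1.74 -0.    0.92  2.54]
leaf 5887 [0.4785 0.2883 0.0311] [481.2 287. ] [50.1 99.3] 62.4 0.0319 px 250 311 133 249
shift [-0.007  0.007  1.362]
turn [-0.003 -0.002  0.002]
```

View pics/w4.png

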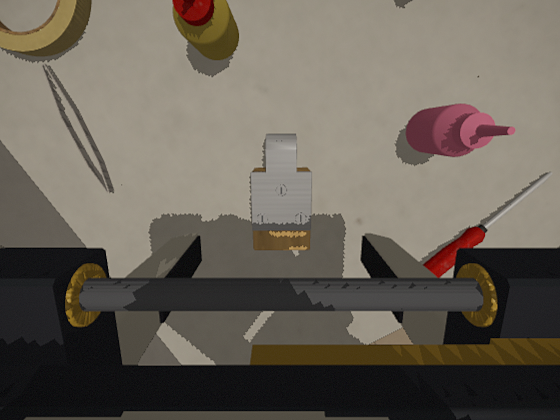

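The leaf is centred and square at (281,195), with its knuckle pointing up the image. Descend and grip.

>>> drive_tool:
  series:
    - [0,0,0.4,0,0,0,100]
    - [0,0,0.8,0,0,0,100]
    - [0,0,0.8,0,0,0,100]
    - [0,0,0.8,0,0,0,100]

```text
clock: 10.77
position: [0.468, 0.2937, 0.049]
eef_rot: [3.048, -0.761, -0.001]
force: [1.2, -0.7, -0.2]
width: 0.0931
grasp_force: 0.0
```

>>> drive_tool:
  series:
    - [0,0,0.3,0,0,0,100]
    - [0,0,0.5,0,0,0,100]
    - [0,0,0.54,0,0,0,100]
    - [0,0,0.54,0,0,0,100]
    - [0,0,0.54,0,0,0,100]

```text
clock: 11.18
position: [0.469, 0.2943, 0.0071]
eef_rot: [-3.046, 0.761, -0.003]
force: [-0.2, -0.8, -0.5]
width: 0.0932
grasp_force: 0.0
```

>>> drive_tool:
  series:
    - [0,0,0,0,0,0,30]
    - [0,0,0,0,0,0,30]
    - [0,0,0,0,0,0,30]
    - [0,0,0,0,0,0,30]
    - [0,0,0,0,0,0,30]
    - [0,0,0,0,0,0,30]
    - [0,0,0,0,0,0,30]
    - [0,0,0,0,0,0,30]

```text
clock: 11.85
position: [0.4679, 0.2937, 0.005]
eef_rot: [3.048, -0.762, -0.0]
force: [-0.0, -0.1, 0.6]
width: 0.0495
grasp_force: 30.0
```

>>> drive_tool:
  series:
    - [0,0,0,0,0,0,30]
    - [0,0,0,0,0,0,30]
    - [0,0,0,0,0,0,30]
    - [0,0,0,0,0,0,30]

```text
clock: 12.18
position: [0.4679, 0.2937, 0.005]
eef_rot: [-3.048, 0.762, 0.0]
force: [0.2, 0.1, 0.9]
width: 0.0499
grasp_force: 30.0
```

>>> drive_tool:
  series:
    - [0,0,-0.3,0,0,0,30]
    - [0,0,-0.7,0,0,0,30]
    - [0,0,-0.95,0,0,0,30]
    - [0,0,-0.95,0,0,0,30]

```text
clock: 12.52
position: [0.4697, 0.2946, 0.0846]
eef_rot: [-3.044, 0.761, -0.007]
force: [0.3, 0.7, -1.0]
width: 0.0499
grasp_force: 30.0
```

>>> drive_tool:
  series:
    - [0,0,-0.4,0,0,0,30]
    - [0,0,-0.95,0,0,0,30]
    - [0,0,-0.95,0,0,0,30]
    - [0,0,-0.95,0,0,0,30]

```text
clock: 12.85
position: [0.4686, 0.294, 0.158]
eef_rot: [-3.046, 0.761, -0.004]
force: [0.5, -0.7, -2.5]
width: 0.0499
grasp_force: 30.0
```

>>> drive_tool:
  series:
    - [0,0,0,0,0,-0.1,30]
    - [0,0,0,0,0,-0.25,30]
    - [0,0,0,0,0,-0.4,30]
    - [0,0,0,0,0,-0.55,30]
    - [0,0,0,0,0,-0.7,30]
    - [0,0,0,0,0,-0.765,30]
    - [0,0,0,0,0,-0.765,30]
    - [0,0,0,0,0,-0.765,30]

```text
clock: 13.52
position: [0.4672, 0.2933, 0.1551]
eef_rot: [3.136, 0.171, -0.004]
force: [0.4, -0.7, -2.4]
width: 0.0501
grasp_force: 30.0
```

Run:
```python
from h import *
a=np.radians(6.2)
delta([.506,.072,.155],(Ro.from_euler('z',a)*Ro.from_euler('x',np.pi)).as_rotvec())
```

```text
shift [0.182 2.802 0.004]
turn [0.001 0.003 0.001]
```

>>> drive_tool:
  series:
    - [0.02,0.3,0,0,0,0,30]
    - [0.06,0.8,0,0,0,0,30]
    - [0.06,0.93,0,0,0,0,30]
    - [0.06,0.93,0,0,0,0,30]

```text
clock: 13.85
position: [0.4809, 0.2181, 0.1561]
eef_rot: [3.136, 0.167, -0.002]
force: [0.7, 0.3, -1.8]
width: 0.05
grasp_force: 30.0
```

>>> drive_tool:
  series:
    - [0.02,0.4,0,0,0,0,30]
    - [0.06,0.8,0,0,0,0,30]
    - [0.06,0.93,0,0,0,0,30]
    - [0.06,0.93,0,0,0,0,30]

```text
clock: 14.18
position: [0.494, 0.1457, 0.1566]
eef_rot: [3.137, 0.169, -0.001]
force: [-0.3, 0.4, -2.4]
width: 0.0494
grasp_force: 30.0
```

>>> drive_tool:
  series:
    - [0.02,0.4,0,0,0,0,30]
    - [0.06,0.75,0,0,0,0,30]
    - [0.06,0.93,0,0,0,0,30]
    - [0.06,0.93,0,0,0,0,30]
    - [0.06,0.93,0,0,0,0,30]

```text
clock: 14.6
position: [0.5068, 0.0744, 0.1568]
eef_rot: [-3.136, -0.172, 0.001]
force: [-0.2, 0.1, -1.8]
width: 0.0497
grasp_force: 30.0
```

>>> drive_tool:
  series:
    - [0,0,0.3,0,0,0,30]
    - [0,0,0.6,0,0,0,30]
    - [0,0,0.8,0,0,0,30]
    - [0,0,0.9,0,0,0,30]
    - [0,0,0.9,0,0,0,30]
    - [0,0,0.9,0,0,0,30]
    - [0,0,0.9,0,0,0,30]

```text
clock: 15.18
position: [0.5075, 0.074, 0.086]
eef_rot: [-3.137, -0.175, -0.002]
force: [0.5, -0.5, -1.9]
width: 0.05
grasp_force: 30.0
```

```bash
cat > fit.py <<'E'
import sys
from bot import *
s=manip.state(); print(s['position'].round(4),s['force'].round(1))
# everything in the tool frame turned upright: TCP origin, x fwd along tool x, y left
A=Ro.from_rotvec(s['eef_rot']).as_matrix()
Q=(P-s['position'])@A   # tool coords
X,Y,Z=Q[...,0],Q[...,1],-Q[...,2]
def rect(n,m):
    q=np.stack([X[m],Y[m]],-1).astype(np.float32)*1000
    r=cv2.minAreaRect(q); v,u=np.where(m)
    print(n,m.sum(),np.round(r[0],1),np.round(r[1],1),round(r[2],1),'top z',np.percentile(Z[m]*1000,[50,95]).round(1),'px',u.min(),u.max(),v.min(),v.max())
rect('tongue',(abs(Y)<.022)&(X>.038)&(X<.07)&(Z>.01)&(Z<.04))
rect('rail',(abs(Y)<.035)&(X>-.03)&(X<.034)&(Z>.02)&(Z<.04))
m=(np.hypot(P[...,0]-.622,P[...,1]-.083)<.085)&(z>.075)&(z<.1)
rect('jamb',m)
# knuckle strips: jamb points protruding in front of the block
q=P[m]; a=np.radians(6.2); j=(P[...,:2]-np.array([.594,.0805]))@np.array([[np.cos(a),-np.sin(a)],[np.sin(a),np.cos(a)]])
k=m&(j[...,0]<.008)&(abs(j[...,1])<.05)
for side in(1,-1): rect('knuckle%+d'%side,k&(j[...,1]*side>.004))
E
python3 fit.py w5
```

```text
[0.05 0.47 1.86 0.   0.81 1.51]
[0.5076 0.0739 0.0861] [ 0.5 -0.3 -1. ]
tongue 3234 [51.1 -0.5] [25.1 26.1] 89.9 top z [26.6 28. ] px 252 307 134 193
rail 9509 [ 2. -0.] [64. 70.] 0.0 top z [27.1 31.2] px 202 359 198 319
jamb 17600 [80.9  4.6] [110.6  94.2] 89.9 top z [-0.5  1.1] px 180 400 0 195
knuckle+1 1897 [ 64.3 -22.2] [60.8 20.2] 0.1 top z [-0.7  1.3] px 217 258 71 195
knuckle-1 1930 [64.1 28.3] [62.6 21.9] 6.8 top z [-0.6  1.6] px 308 362 71 195
```

View pics/w5.png

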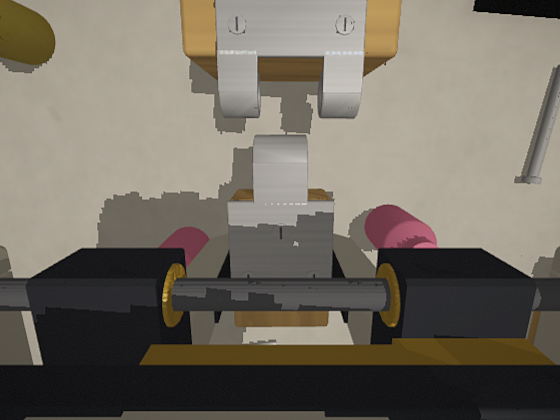

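The held leaf's tongue is at (280,165), below the jamb knuckles at (238,95) and (340,95) and a few mm left of the gap's middle. I'll get a cleaner jamb front edge by leaving out the leaf's own points.

```bash
cat >> fit.py <<'E'
print('---')
B=(Z>-.03)&(Z<.02) if s['position'][2]>.08 else (Z>.0)&(Z<.045)
v=np.mgrid[:420,:560][0]
b=(X>.07)&(z>.05)&(z<.095)&(abs(Y)<.07)
for y0,y1 in((-.028,-.014),(.024,.037)):
    w=b&(Y>y0)&(Y<y1)
    print('front X',np.percentile(X[w]*1000,[0,.5,1]).round(1))
for x0,x1 in((.083,.088),(.088,.093),(.093,.098)):
    w=b&(X>x0)&(X<x1)&(z>.07); y=np.sort(Y[w]*1000)
    i=np.argmax(np.diff(y)); print('X',x0,'Y',y[0].round(1),y[i].round(1),y[i+1].round(1),y[-1].round(1),'top',np.percentile(z[w],95).round(4))
t=(abs(Y)<.02)&(X>.045)&(X<.075)&(Z>.012)&(Z<.04)
print('tongue tip',np.percentile(X[t]*1000,[98,99.5,100]).round(1),'Y',np.percentile(Y[t]*1000,[.5,99.5]).round(1))
E
python3 fit.py w6 | sed -n '/---/,$p'
```

```text
---
front X [73.  73.1 73.5]
front X [73.1 73.1 73.5]
X 0.083 Y -32.2 -12.2 20.5 40.5 top 0.0872
X 0.088 Y -32.5 -12.2 20.5 40.9 top 0.0873
X 0.093 Y -32.3 -12.2 20.6 40.8 top 0.0875
tongue tip [64.2 64.3 64.3] Y [-12.7  11.8]
```

>>> drive_tool:
  series:
    - [0,0.058,0.15,0,0,0,30]
    - [0,0.058,0.3,0,0,0,30]
    - [0,0.058,0.335,0,0,0,30]
    - [0,0.058,0.335,0,0,0,30]
    - [0,0.058,0.335,0,0,0,30]
    - [0,0.058,0.335,0,0,0,30]

```text
clock: 15.78
position: [0.5079, 0.0689, 0.059]
eef_rot: [-3.137, -0.174, -0.002]
force: [-0.9, -0.2, -1.9]
width: 0.0501
grasp_force: 30.0
```

>>> drive_tool:
  series:
    - [0.06,0,0,0,0,0,30]
    - [0.12,0,0,0,0,0,30]
    - [0.18,0,0,0,0,0,30]
    - [0.2,0,0,0,0,0,30]
    - [0.2,0,0,0,0,0,30]
    - [0.2,0,0,0,0,0,30]

```text
clock: 16.28
position: [0.5233, 0.0706, 0.0581]
eef_rot: [-3.137, -0.174, 0.0]
force: [0.6, 0.4, -2.2]
width: 0.0499
grasp_force: 30.0
```

```bash
sed -i 's/(X>.07)&(z>.05)/(X>.045)\&(z>.05)/; s/((.083,.088),(.088,.093),(.093,.098))/((.066,.07),(.07,.074))/' fit.py; python3 fit.py w7
```

```text
[ 0.05  0.54  1.83 -0.    0.77  1.51]
[0.5231 0.0706 0.0581] [ 0.5 -0.4 -2. ]
tongue 4070 [54.  0.] [44. 32.] 89.9 top z [26.7 28.1] px 230 331 121 193
rail 9466 [2. 0.] [64. 70.] 0.0 top z [27.2 31.2] px 202 359 199 320
jamb 35070 [66.4 -0.5] [110.9 103.4] 89.9 top z [27.6 29.2] px 147 412 0 241
knuckle+1 4941 [ 47.4 -21.4] [30.9 64.7] 89.6 top z [27.2 28.7] px 194 267 97 241
knuckle-1 5801 [47.1 18.8] [64.8 33.7] 0.5 top z [27.2 28.7] px 285 364 98 241
---
front X [57.8 58.4 59. ]
front X [57.9 58.  58.6]
X 0.066 Y -36.8 -17.0 15.8 35.6 top 0.0871
X 0.07 Y -37.0 -17.0 15.7 35.6 top 0.0873
tongue tip [73.7 74.8 75. ] Y [-19.9  19.8]
```

View pics/w7.png

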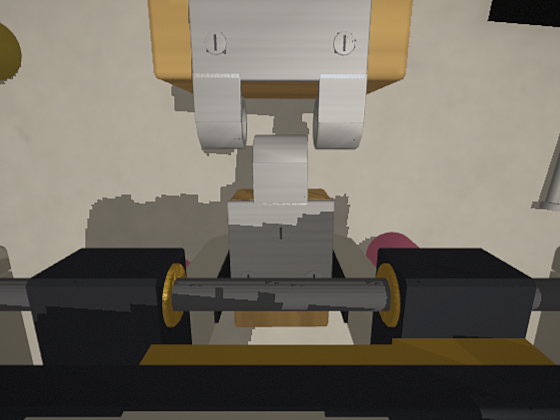

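The tongue at (280,165) is centred between the knuckles (220,110) and (340,110). The remaining move is 17.6 mm forward and 1 mm up.

>>> drive_tool:
  series:
    - [0.06,0,-0.012,0,0,0,30]
    - [0.12,0,-0.012,0,0,0,30]
    - [0.17,0,-0.012,0,0,0,30]
    - [0.2,0,-0.012,0,0,0,30]
    - [0.22,0,-0.012,0,0,0,30]
    - [0.22,0,-0.012,0,0,0,30]
    - [0.22,0,-0.012,0,0,0,30]
    - [0.22,0,-0.012,0,0,0,30]

```text
clock: 17.0
position: [0.5406, 0.0726, 0.0591]
eef_rot: [-3.137, -0.174, 0.0]
force: [-0.2, 0.4, -1.2]
width: 0.0498
grasp_force: 30.0
```

Run:
```python
import sys; sys.argv=['','w8']
from bot import *
s=manip.state(); print(s['position'].round(4),s['force'].round(1),s['eef_rot'].round(3))
A=Ro.from_rotvec(s['eef_rot']).as_matrix(); Q=(P-s['position'])@A
X,Y,Z=Q[...,0]*1000,Q[...,1]*1000,-Q[...,2]*1000
b=(Z>10)&(Z<40)&(abs(Y)<45)
for y0,y1 in((-34,-20),(19,33)):
    w=b&(Y>y0)&(Y<y1)&(X>36)&(X<80); print('jamb front',np.percentile(X[w],[0,.5,1]).round(1),'top',np.percentile(Z[w&(X>52)&(X<56)],[50,95]).round(1))
w=b&(abs(Y)<10)&(X>45)&(X<68); print('tip',np.percentile(X[w],[95,99,100]).round(1),'top',np.percentile(Z[w&(X>50)&(X<54)],[50,95]).round(1))
w=b&(X>50)&(X<56); y=np.sort(Y[w]); i=np.sort(np.argsort(np.diff(y))[-2:]); print('Y edges',y[0].round(1),[(y[k].round(1),y[k+1].round(1)) for k in i],y[-1].round(1))
P=cloud(*grab('top')[1:]); z=P[...,2]; rep('bottle top',(.62,.275),.04,.04,.07)
```

```text
[0.05 0.56 1.78 0.   0.8  1.51]
[0.5406 0.0726 0.0592] [ 0.3  0.2 -2. ] [-3.137 -0.174  0.   ]
jamb front [41.1 41.3 41.5] top [27.  28.1]
jamb front [40.2 40.4 40.6] top [27.1 28.1]
tip [63.3 64.1 64.2] top [27. 28.]
Y edges -37.1 [(np.float64(-17.0), np.float64(-13.0)), (np.float64(12.0), np.float64(15.7))] 35.6
bottle top few 0
```

View pics/w8.png

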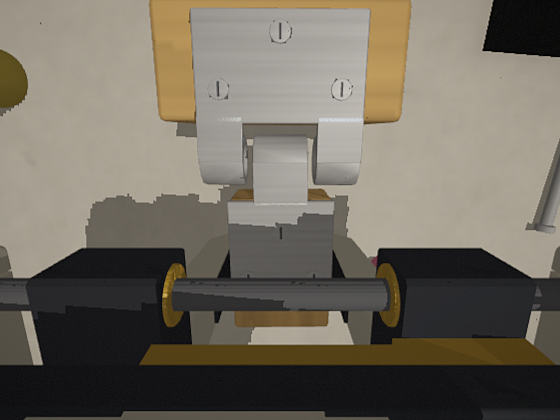

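The knuckle at (280,165) sits centred in the gap. Fore-aft error is about 0.5 mm, height about 0.1 mm, with about 4 mm of side clearance and no contact force. The top camera gave no points at the bottle, probably because the arm blocks it. The wrist camera saw it standing after release, nothing has touched it since, and its body still shows at (5,80). Handing in.

```bash
python3 -c "
from bench import manip
print(manip.finish_job())"
```

```text
the job is handed in; nothing more can be done
None
```

The job is handed in (the call returned no verdict): the oil bottle was stood upright at (0.620, 0.275), about 0.19 m from the gap, and released; the one-knuckle leaf is held in the jamb gap with its hole within about 1 mm of the line and no sign of contact; the two-knuckle leaf was never touched.

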